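Build up the flat test cell with the sound plate and scrap the odd ones

ROBOT

A 6-joint arm with a two-finger parallel gripper is mounted at the origin on the work surface. World frame = base frame: x ahead of the robot, y to its left, z up, the work surface at z = 0. Lengths are in m, angles in rad, forces in N, time in s.
With the tool pointing down it reaches from about 0.35 to 0.775 m from the base axis. Payload 7.3 kg.
Tool frame: the origin (TCP) lies midway between the tips of the shut fingers; the grasp point (between the pads) lies 19 mm behind it; z points along the fingers, y is the direction in which the jaws open and shut (so a half turn about z gives the same grasp; the last joint's range is limited). The gripper opens to 92 mm and grips with 3 to 60 N. Pads are 19 mm wide; open, the fingers measure 130 mm over their backs; the gripper's body (75 mm by 190 mm) begins 47 mm behind the grasp point.
Start: joints at [1.176, 0.342, 1.524, -0, 1.275, -0.146], TCP at [0.129, 0.509, 0.227] pointing down, gripper open.
Joint ranges: [-2.53, 2.53], [-0.77, 2.02], [0.04, 2.7], [-1, 4.14], [0.28, 2.66], [-3.11, 3.11]. Speed limits (rad/s): [2.57, 2.57, 3.14, 3.14, 3.14, 3.14].

INTERFACE

Orientations are given as [roll, pitch, yaw] about the fixed x, y, z axes, in that order (R = Rz(yaw) Ry(pitch) Rx(roll)).
In Python, from station import bot gives the robot as it stands.
- The arm moves only by the tool send_rows, never from a script. Its argument "commands" is a list of rows, each a list of 7 numbers: the finger opening in cm, from 0 to 9.18, then the shift along the tool's x, y, z in cm, then the turn, a rotation vector about the tool's x, y, z in degrees. A call has exactly 10 rows; each row is the pose to reach, as a shift and turn from the pose measured when the call began, along the tool's axes at that moment; what a row does not reach only later rows make up. A row lasts 1/8 s, in which the tool goes at most 62.5 mm and 10.7 degrees, less where a joint would pass 70% of its speed; a pose out of reach is approached as far as the arm can. A call with a gripper value outside its range is refused whole. The fingers move at their own pace and stop on an object; the grip force is fixed at half the most. Time passes only in rows, so rows that repeat a pose let the fingers close, or fill a call up. It gives the time, the measured TCP pose, the force and the opening at its end, in the units of the state.
- bot.sense(): the state, without advancing time (a new reading comes with each control period).
- bot.grab_frame(name): name is "scene" or "top" or "wrist"; returns the picture (384x512x3 uint8, red, green, blue); there is no depth.
- bot.get_calibration(name): a dict with "camera_matrix" (3x3 intrinsics, pixels), "R" (3x3) and "t" (3): a world point X has camera coordinates R X + t; the wrist camera has in their place "T_tool_cam" (4x4, takes a point from camera to tool coordinates, whose origin is the TCP and whose axes are the flange's). Camera axes: x right, y down, z forward; pixel columns grow to the right and rows downward; lengths in m; the calibration is good to about 2 mm. A picture is of the moment at which its call begins: read the wrist's pose just before it. get_calibration takes no time and is no camera call.
- bot.finish_job(): hands the job in, once; it reports no verdict.
The state is a dict: "t": time; "joint_positions": joint angles; "qvel": joint speeds; "joint_efforts": joint torques, N m; "tcp_pos": TCP position; "tool_rot": TCP orientation; "contact_force": force on the tool from outside, world axes, zero at the start; "torque": the same for the moment, N m; "grip_width": opening from 0.0 (shut) to 1.0 (fully open).
Only numpy, scipy, OpenCV 4.12 (cv2) and the standard library are available. Lean on these libraries where they do the work, as an engineer would, in place of code of your own. Each camera call takes 0.05 s, during which the arm holds its last target. There are 200 camera calls.

TASK

Three copper plates lie on the lab bench: scrap the two odd ones (one notched at a corner, one too short) into the white tray, and lay the one complete plate flat on the black cell base with its edges flush with the base all round. Then set the black clamp cap, rib up, on that plate, flush with it and the base in the same way. Leave the other things on the bench where they are.

Things in the scene. Friction and masses are not known exactly. Their poses are not given: they have to be found in the camera images.
- cell: base of the flat test cell, fixed to the bench: black plastic block, 70 mm along x, 50 mm along y, flat top 35 mm above the bench; a foot 6 mm high and 30 mm wide sticks out 20 mm beyond each short side (at its +x and -x ends). Origin at the centre of its underside, z up (the top is at z = 35 mm of its frame)
- plate_full: the sound copper plate, a complete rectangle 70 mm (x) by 50 mm (y), 8 mm thick, about 0.25 kg, lying flat on the bench at any yaw within about 40 degrees of its long side pointing away from the robot. Origin at the centre of its underside, z up
- plate_notched: odd copper plate, 70 mm (x) by 50 mm (y), 8 mm thick like the sound one, but with a rectangular notch out of its +x +y corner, 22 mm long (x) by 22 mm (y). Lies flat. Origin at the underside, at the centre of the uncut 70 by 50 outline, z up
- plate_short: odd copper plate, too short: 46 mm (x) by 50 mm (y), 8 mm thick. Lies flat. Origin at the centre of its underside, z up
- cap: clamp cap of the cell, black plastic: slab 70 mm (x) by 50 mm (y), 12 mm thick, with a grip rib on top along x in its middle, 60 mm long, 16 mm wide, rising from 12 to 40 mm; about 0.15 kg, stands upright on its slab. Origin at the centre of its underside, z up
- tray: white open scrap tray, fixed to the bench, outside 190 mm (x) by 140 mm (y), 20 mm tall, walls and floor 4 mm thick; both odd plates fit side by side along its x. Origin at the centre of its underside, z up
- vial: closed clear vial with a white cap, 28 mm across, 55 mm tall; bystander; origin at the centre of its underside
- pot: closed white sample pot, 40 mm across, 42 mm tall; bystander; origin at the centre of its underside
- stopper: black rubber stopper standing on its wide end, 38 mm across below, 30 mm across on top, 30 mm tall; bystander; origin at the centre of its underside
- beaker: empty glass beaker, 64 mm across, 68 mm tall, on the far side of the plates; bystander; origin at the centre of its underside
- weight: small brass weight, upright cylinder 28 mm across, 28 mm tall; bystander; origin at the centre of its underside
- marker: blue flat-sided marker pen lying on the far side of the plates, 120 mm long (x), 16 mm wide and high; bystander; origin at the centre of its underside
Things that resemble listed ones, but are neither listed nor needed, are in the scene too. Leave any blue or yellow look-alike of the cap alone. What is shaped like the plate_notched but purple is not meant.

How it is judged:
At the end, for the whole second after the job is handed in: The complete plate lies flat on the cell base and the cap upright on the plate, each centred over the base within 4 mm and with its long side along the base's within 5 degrees (either way round); the notched and the short plate lie in the tray, on its floor or one on the other; all are at rest (horizontal distance between each of plate_full, cap and cell below 0.004 m and angle between the x axis of each of plate_full, cap and the x axis of cell, either way round below 0.087 rad and angle between each of plate_full, cap's own z axis and vertical below 0.05 rad and z of plate_full in the frame of cell between 0.032 and 0.038 m and linear speed of each of plate_full, cap, plate_notched, plate_short below 0.01 m/s and z of cap in the frame of cell between 0.04 and 0.046 m and x of plate_notched in the frame of tray between -0.08 and 0.08 m and y of plate_notched in the frame of tray between -0.055 and 0.055 m and z of plate_notched in the frame of tray between 0 and 0.032 m and x of plate_short in the frame of tray between -0.08 and 0.08 m and y of plate_short in the frame of tray between -0.055 and 0.055 m and z of plate_short in the frame of tray between 0 and 0.032 m); the robot touches nothing.
It fails at once if a bystander on the bench (vial, pot, stopper, weight, beaker, marker) is shifted by more than 20 mm (distance of any of vial, pot, stopper, beaker, weight, marker from where it was at the start of the episode above 0.02 m).
It fails at once if the vial, pot, stopper, weight or beaker is knocked over (angle between any of vial, pot, stopper, weight, beaker's own z axis and vertical above 0.5 rad).
It also fails if it takes over 72 s, if anything falls off the work surface, if the arm or the gripper's body presses on something with over 40 N, if the wrist force passes 120 N, or if a joint passes its speed limit or range.

## Working session

There is one attempt and no reset: what is moved stays moved. The work goes in short steps, Python scripts to look and compute and a tool call to move; the robot and the scene stay as the last step left them, time stands still between calls to the robot, and variables do not carry over. Pictures are saved under pics/ and viewed, about 8 in all and at most 12, crops included, and the job is handed in when it is done.

Besides the shell and the picture viewer there is one more tool, called after "Call:" as name(argument=value, ...), one argument or row to a line, values as JSON. send_rows: Moves the arm, as the interface text tells. Its arguments: {"type":"object","properties":{"commands":{"type":"array","items":{"type":"array","items":{"type":"number"}}}},"required":["commands"]}

```bash
ls; mkdir -p pics; python3 - <<'E'
from station import bot
import cv2,numpy as np
s=bot.sense();print({k:s[k] for k in('t','tcp_pos','tool_rot','grip_width')})
for n in('top','scene'):
    im=bot.grab_frame(n);np.save(f'pics/{n}.npy',im);cv2.imwrite(f'pics/{n}0.png',im[:,:,::-1])
    print(n,bot.get_calibration(n))
print(bot.get_calibration('wrist'))
E
```

```text
pics
{'t': 0.0, 'tcp_pos': array([0.12910275, 0.508448  , 0.22605823]), 'tool_rot': array([-3.14005877e+00, -1.93255090e-04,  2.89278563e+00]), 'grip_width': 1.0001320964633686}
top {'camera_matrix': array([[358.74058425,   0.        , 249.66989596],
       [  0.        , 358.74058425, 193.43579565],
       [  0.        ,   0.        ,   1.        ]]), 'R': array([[-0.02010835, -0.99970197,  0.01384289],
       [-0.98049207,  0.01701041, -0.19582122],
       [ 0.19552738, -0.01751048, -0.9805419 ]]), 't': array([-0.00513392,  0.51582489,  0.7039605 ])}
scene {'camera_matrix': array([[476.57877055,   0.        , 256.76699293],
       [  0.        , 476.57877055, 196.93121724],
       [  0.        ,   0.        ,   1.        ]]), 'R': array([[-0.15237342,  0.98826497,  0.01070953],
       [ 0.73864758,  0.12107286, -0.66312979],
       [-0.65664457, -0.09313279, -0.74842781]]), 't': array([ 0.08907072, -0.34866263,  1.42863648])}
{'camera_matrix': array([[302.53186985,   0.        , 256.50819887],
       [  0.        , 302.53186985, 189.64795853],
       [  0.        ,   0.        ,   1.        ]]), 'T_tool_cam': array([[ 1.65560483e-03, -9.51725240e-01, -3.06946781e-01,
         8.41374259e-02],
       [ 9.99998602e-01,  1.50389191e-03,  7.30780188e-04,
         6.88438440e-05],
       [-2.33887169e-04, -3.06947562e-01,  9.51726399e-01,
        -1.60099334e-01],
       [ 0.00000000e+00,  0.00000000e+00,  0.00000000e+00,
         1.00000000e+00]])}
```

View pics/top0.png

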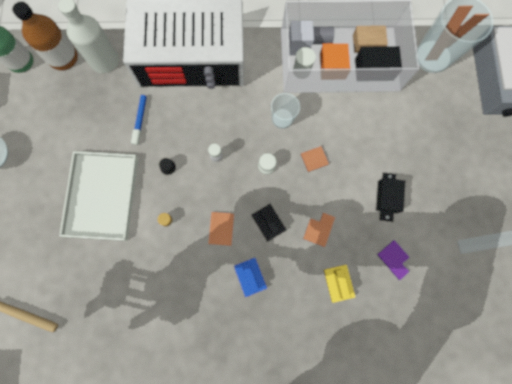

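View pics/scene0.png

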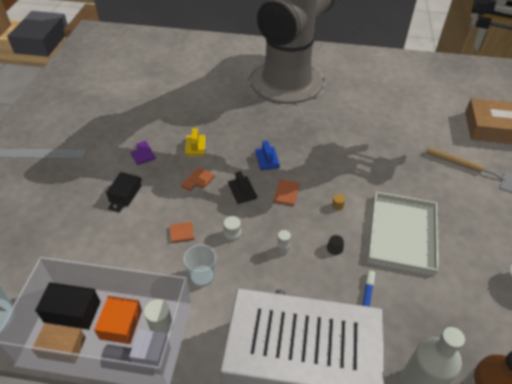

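Top view:
- **Plates:** full about (221,228), notched about (319,229), short about (314,159).
- **Black cap with rib:** (268,222). Its look-alikes are blue (250,278) and yellow (340,283), and purple (394,260) resembles the notched plate.
- **Cell with feet:** (391,196), black. **Tray:** (99,196).
- **Bystanders:** pot (267,163), vial (215,152), stopper (167,166), weight (165,219), beaker (285,110), marker (140,118).

I'll measure these and check them in one crop.

```bash
cat > h.py <<'E'
import numpy as np,cv2
from station import bot
from scipy.spatial.transform import Rotation as Rn
def cam(name,s=None):
    c=bot.get_calibration(name);K=c['camera_matrix']
    if name=='wrist':
        T=np.eye(4);T[:3,:3]=Rn.from_euler('xyz',s['tool_rot']).as_matrix();T[:3,3]=s['tcp_pos']
        T=T@c['T_tool_cam'];return K,T[:3,:3],T[:3,3]
    return K,c['R'].T,-c['R'].T@c['t']
def cast(C,px,z):
    K,R,o=C;px=np.atleast_2d(px).astype(float)
    d=(np.c_[px,np.ones(len(px))]@np.linalg.inv(K).T)@R.T
    return o+d*((z-o[2])/d[:,2])[:,None]
def proj(C,X):
    K,R,o=C;p=(np.atleast_2d(X)-o)@R@K.T;return p[:,:2]/p[:,2:]
def copper(im):
    h=cv2.cvtColor(im,cv2.COLOR_RGB2HSV)
    return cv2.inRange(h,(3,95,40),(14,255,255))
def black(im,t=45): return (im.max(2)<t).astype(np.uint8)*255
def blobs(m,amin=100):
    cs,_=cv2.findContours(m,cv2.RETR_EXTERNAL,cv2.CHAIN_APPROX_NONE)
    return sorted([c[:,0] for c in cs if cv2.contourArea(c)>amin],key=lambda c:-cv2.contourArea(c))
def rect(pts):
    (cx,cy),(w,h),a=cv2.minAreaRect((pts[:,:2]*1000).astype(np.float32))
    if w<h:w,h,a=h,w,a+90
    return np.round([cx,cy,w,h,(a+90)%180-90],1)  # mm; yaw of long side, deg
def shift(s,target,yaw_deg):  # tool-axes shift (cm) and turn (deg) to target TCP, x axis tool at yaw, pointing down
    R0=Rn.from_euler('xyz',s['tool_rot'])
    c=[]
    for y in(yaw_deg,yaw_deg+180):
        Rt=Rn.from_euler('xyz',[180,0,y],degrees=True)
        c.append((R0.inv()*Rt).as_rotvec(degrees=True))
    c.sort(key=np.linalg.norm)
    return np.round(R0.inv().apply(np.array(target)-s['tcp_pos'])*100,2),[np.round(v,1) for v in c]
E
python3 - <<'E'
from h import *
im=np.load('pics/top.npy');C=cam('top')
for c in blobs(copper(im),80):
    print('cu',c.mean(0).round(),rect(cast(C,c,.008)),rect(cast(C,c,.0)))
for t in(35,50):
  for c in blobs(black(im,t),80):
    print('bk',t,c.mean(0).round(),rect(cast(C,c,.035)))
for n,p in dict(vial=(215,152),pot=(267,163),stop=(167,166),weight=(165,219),beaker=(285,110)).items(): print(n,cast(C,p,.03).round(3))
print('tray',cast(C,[(76,153),(136,153),(125,240),(61,238)],.02).round(3))
cv2.imwrite('pics/c1.png',cv2.resize(im[120:320,200:420,::-1],None,fx=3.5,fy=3,interpolation=cv2.INTER_CUBIC)[:600,:770])
E
```

```text
cu [42. 30.] [932.8 484.4 107.6  78.   40.5] [938.6 489.3 108.7  78.8  40.5]
cu [335.  56.] [ 861.4 -227.8   68.6   66.9   89.3] [ 866.4 -230.1   69.3   67.5   89.3]
cu [221. 228.] [448.1  48.6  69.   48.2  -5.6] [448.9  49.1  69.7  48.7  -5.6]
cu [319. 229.] [ 445.5 -165.6   68.4   48.   -21.9] [ 446.3 -167.2   69.1   48.5  -21.9]
cu [465.  20.] [ 959.8 -557.4  101.1   59.1  -51.5] [ 965.9 -563.   102.2   59.7  -51.5]
cu [314. 159.] [ 602.9 -164.5   50.1   44.1  -70.1] [ 605.3 -166.1   50.6   44.5  -70.1]
bk 35 [225.  74.] [797.6  37.3  57.7  45.2  89.3]
bk 35 [194.  74.] [799.1 109.5  48.2  47.6 -86.4]
bk 35 [266. 221.] [459.3 -51.7  52.2  40.7  29.1]
bk 35 [142.  75.] [798.9 226.8  56.4  22.5  26. ]
bk 35 [383. 203.] [ 500.7 -299.    75.1   36.6   19.9]
bk 50 [389. 198.] [ 505.5 -318.3  100.8   54.4   -9.5]
bk 50 [379.  57.] [ 840.5 -320.6  102.5   49.1   89.4]
bk 50 [268. 222.] [457.2 -53.3  61.4  44.4  30.1]
bk 50 [225.  74.] [798.9  38.5  60.1  47.7  89.3]
bk 50 [194.  75.] [798.5 108.3  50.9  48.7 -86.7]
bk 50 [141.  75.] [799.1 227.4  60.7  27.1  22.2]
bk 50 [23. 11.] [969.2 513.4  49.1  30.1  44.1]
bk 50 [167. 166.] [583.1 162.1  31.5  26.   26.5]
vial [[0.615 0.06  0.03 ]]
pot [[ 0.588 -0.055  0.03 ]]
stop [[0.584 0.165 0.03 ]]
weight [[0.468 0.166 0.03 ]]
beaker [[ 0.712 -0.099  0.03 ]]
tray [[0.62  0.37  0.02 ]
 [0.618 0.237 0.02 ]
 [0.425 0.252 0.02 ]
 [0.432 0.387 0.02 ]]
```

View pics/c1.png

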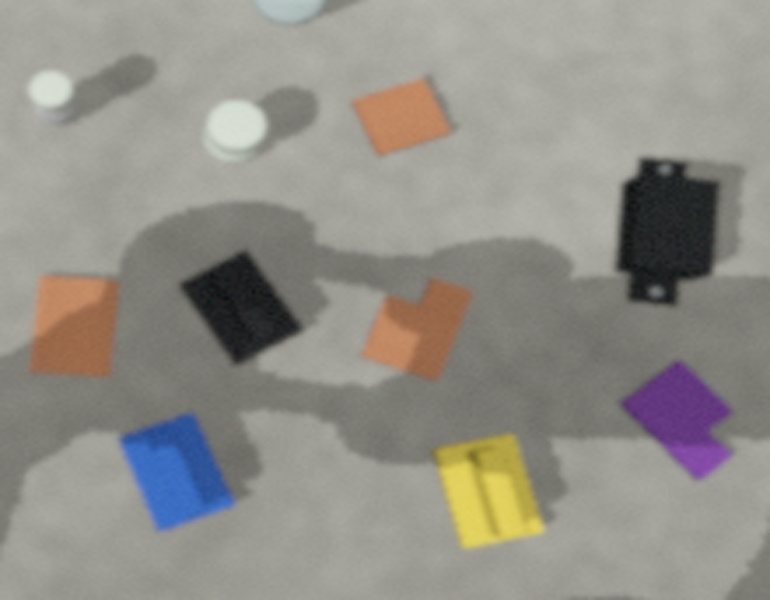

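The crop confirms the choices: full plate left of centre (a complete rectangle), notched plate at crop (418,330), short plate at (402,117), black cap at (240,307), and cell with feet at (665,230). I'll do the full plate first.

```bash
python3 - <<'E'
from h import *
print(shift(bot.sense(),[.448,.0486,.13],174.4))
E
```

```text
(array([-42.23, -36.71,   9.65]), [array([-0.1, -0. , -8.7]), array([-0.000e+00,  1.000e-01,  1.713e+02])])
```

Call:
send_rows(
  commands=[
    [7,-4.2,-3.7,1,0,0,-1],
    [7,-8.5,-7.4,2,0,0,-2],
    [7,-13,-11,3,0,0,-3],
    [7,-17.5,-15,4,0,0,-4],
    [7,-22,-19,5,0,0,-5],
    [7,-27,-23.2,6,0,0,-6],
    [7,-32,-27.5,7.2,0,0,-7],
    [7,-37,-32,8.4,0,0,-8],
    [7,-42.2,-36.7,9.6,0,0,-8.7],
    [7,-42.2,-36.7,9.6,0,0,-8.7],
  ],
)

```text
t: 1.35
tcp_pos: [0.4489, 0.0459, 0.1297]
tool_rot: [-3.14, -0.001, 3.041]
contact_force: [-0.6, 0.4, -0.5]
grip_width: 0.764
```

```bash
cat > meas.py <<'E'
from h import *
import sys
def look(z=.008,mask='cu',save=None):
    s=bot.sense();im=bot.grab_frame('wrist');C=cam('wrist',s)
    print('t',round(s['t'],2),s['tcp_pos'].round(4),np.degrees(s['tool_rot']).round(1),'grip',round(s['grip_width'],3))
    for c in blobs(copper(im) if mask=='cu' else black(im,mask),400):
        print(c.mean(0).round(),c.min(0),c.max(0),rect(cast(C,c,z)))
    if save: cv2.imwrite(f'pics/{save}.png',im[:,:,::-1])
    return s,im,C
E
python3 - <<'E'
from meas import *
look(save='w1')
E
```

```text
t 1.35 [0.4489 0.0459 0.1297] [-1.799e+02 -1.000e-01  1.743e+02] grip 0.764
[260. 180.] [234 146] [286 216] [448.4  49.5  70.8  50.3  -5.5]
[ 43. 196.] [ 15 159] [ 76 232] [ 445.7 -164.5   73.6   54.2  -22.3]
```

View pics/w1.png

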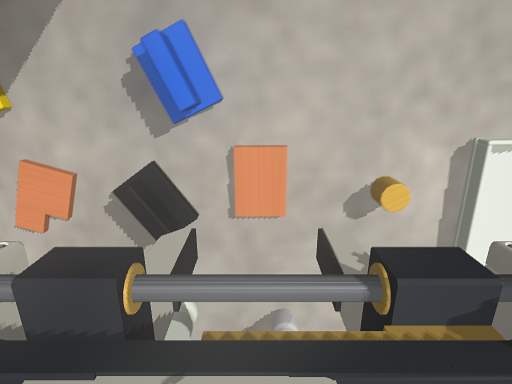

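The wrist view shows the full plate at (260,180), a complete rectangle with clear space between the fingers; cap (155,200), notched (43,196), weight (390,193). Top and wrist agree within 1 mm, so I'll grasp.

Call:
send_rows(
  commands=[
    [7,0.1,0.33,4,0,0,0],
    [7,0.1,0.33,8,0,0,0],
    [7,0.1,0.33,11,0,0,0],
    [7,0.1,0.33,12.6,0,0,0],
    [7,0.1,0.33,12.6,0,0,0],
    [4,0.1,0.33,12.6,0,0,0],
    [4,0.1,0.33,12.6,0,0,0],
    [4,0.1,0.33,12.6,0,0,0],
    [4,0.1,0.33,12.6,0,0,0],
    [4,0.1,0.33,11,0,0,0],
  ],
)

```text
t: 2.65
tcp_pos: [0.4481, 0.0482, 0.0191]
tool_rot: [-3.139, -0.003, 3.041]
contact_force: [0.4, -0.1, -1.9]
grip_width: 0.538
```

```bash
python3 - <<'E'
from meas import *
s=bot.sense();print(s['tcp_pos'],s['grip_width'],s['contact_force'])
print(shift(s,[.505,-.30,.14],171.5))
E
```

```text
[0.44812867 0.04823414 0.01913362] 0.537651955935696 [ 0.37807538 -0.12548179 -1.91176749]
(array([ -9.11, -34.11, -12.03]), [array([-0.1, -0.1,  2.8]), array([   0.2,   -0.2, -177.2])])
```

Call:
send_rows(
  commands=[
    [4,0,0,-6,0,0,0],
    [4,-1,-3,-12,0,0,0],
    [4,-4,-8,-13,0,0,1],
    [4,-7,-13,-13,0,0,2],
    [4,-9,-18,-13,0,0,3],
    [4,-11,-23,-13,0,0,3],
    [4,-13,-28,-13,0,0,3],
    [4,-14.5,-32,-13,0,0,3],
    [4,-15.6,-34.5,-13,0,0,3],
    [4,-15.6,-34.5,-13,0,0,3],
  ],
)

```text
t: 3.9
tcp_pos: [0.5687, -0.3122, 0.1485]
tool_rot: [-3.139, -0.003, 2.987]
contact_force: [-0.5, 0.0, -1.4]
grip_width: 0.538
```

```bash
python3 - <<'E'
from meas import *
s,im,C=look(z=.035,mask=45,save='w2')
for c in blobs(copper(im),400): print('cu',c.mean(0).round(),c.min(0),c.max(0))
E
```

```text
t 3.9 [ 0.5687 -0.3122  0.1485] [-179.9   -0.2  171.1] grip 0.538
[ 71. 354.] [  0 340] [142 378] [ 743.9 -558.3  171.6   55.4   80.8]
[366. 360.] [322 341] [414 373] [ 792.4 -214.   108.5   46.5   80.3]
[502.  25.] [481   0] [511  63] [465.4 -90.9  56.7  19.8  29.6]
cu [257. 227.] [210 181] [303 274]
cu [396.  27.] [359   0] [437  62]
cu [403. 187.] [372 158] [434 217]
```

View pics/w2.png

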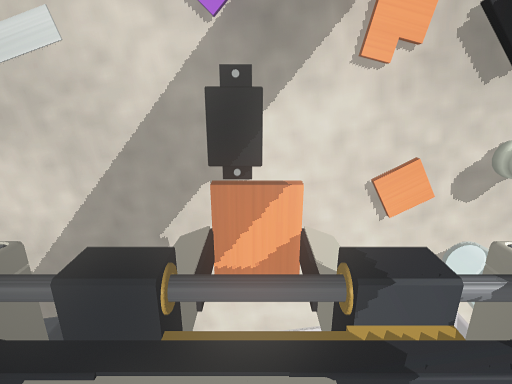

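The view shows the cell top at about (234,127), rows 87–166, with feet above and below. The held plate's near edge is at row 181 and the plate is square in the jaws. Next I'll measure both.

```bash
python3 - <<'E'
from h import *
s=bot.sense();C=cam('wrist',s);im=cv2.imread('pics/w2.png')[:,:,::-1]
for t in(60,70,80):
    m=black(im,t);m[:, :190]=0;m[:,280:]=0;m[180:]=0
    o=cv2.morphologyEx(m,cv2.MORPH_OPEN,np.ones((41,41),np.uint8))
    for c in blobs(o): print(t,c.min(0),c.max(0),rect(cast(C,c,.035)))
    for c in blobs(m): print('all',c.min(0),c.max(0),rect(cast(C,c,.006)))
# held plate near edge in tool frame
m=copper(im);top=[(x,np.argmax(m[150:240,x]>0)+150) for x in range(216,299)]
P=cast(C,np.array(top),s['tcp_pos'][2]+.004)
R=Rn.from_euler('xyz',s['tool_rot'])
q=R.inv().apply(P-s['tcp_pos'])*1000;print('near edge tool x fit',np.polyfit(q[:,1],q[:,0],1))
row=m[186]>0;xs=np.where(row[190:320])[0]+190
q=R.inv().apply(cast(C,[(xs[0],186),(xs[-1]+1,186)],s['tcp_pos'][2]+.004)-s['tcp_pos'])*1000;print(q)
E
```

```text
all [206 102] [240 157] [ 515.4 -335.5   53.8   33.5   -8.8]
70 [207  87] [261 144] [ 502.  -320.9   49.    48.8   -8.7]
all [205  65] [261 178] [ 511.6 -324.6  108.9   54.2   -8.7]
80 [207  87] [261 165] [ 511.6 -322.4   68.5   49.1   -8.7]
all [205  65] [262 178] [ 511.6 -324.3  109.    55.    -8.8]
near edge tool x fit [2.06091415e-03 3.86241298e+01]
[[ 35.76158205 -24.91100442  -3.81484222]
 [ 35.8675677   25.89980911  -3.89721102]]
```

```bash
python3 - <<'E'
from h import *
print(shift(bot.sense(),[.5135,-.323,.0455],171.3))
E
```

```text
(array([ 5.21, -2.05, 10.34]), [array([-0.1, -0.2, -0.1]), array([-4.000e-01,  1.000e-01,  1.799e+02])])
```

Call:
send_rows(
  commands=[
    [4,1.5,-0.7,0,0,0,0],
    [4,3.5,-1.5,1,0,0,0],
    [4,5.2,-2.05,2,0,0,0],
    [4,5.2,-2.05,4,0,0,0],
    [4,5.2,-2.05,6,0,0,0],
    [4,5.2,-2.05,8,0,0,0],
    [4,5.2,-2.05,9.3,0,0,0],
    [4,5.2,-2.05,10.3,-0.1,-0.2,0],
    [4,5.2,-2.05,10.3,-0.1,-0.2,0],
    [4,5.2,-2.05,10.3,-0.1,-0.2,0],
  ],
)

```text
t: 5.2
tcp_pos: [0.5139, -0.3233, 0.0465]
tool_rot: [-3.141, 0.0, 2.988]
contact_force: [-0.4, -0.5, -0.2]
grip_width: 0.533
```

```bash
python3 - <<'E'
from h import *
s=bot.sense();C=cam('wrist',s);im=bot.grab_frame('wrist')
print(s['t'],s['tcp_pos'],np.degrees(s['tool_rot']))
R=Rn.from_euler('xyz',s['tool_rot'])
cv2.imwrite('pics/w3.png',cv2.resize(im[100:300,140:380,::-1],None,fx=3,fy=3,interpolation=cv2.INTER_NEAREST))
m=copper(im)
top=np.array([(x,np.argmax(m[120:240,x]>0)+120) for x in range(220,295)])
print(top[::10])
q=R.inv().apply(cast(C,top,s['tcp_pos'][2]+.004)-s['tcp_pos'])*1000;print(np.polyfit(q[:,1],q[:,0],1))
# column profile
for x in(230,282): print(x,im[150:190,x].max(1))
E
```

```text
5.2 [ 0.51388231 -0.32326314  0.0464981 ] [-1.79974334e+02  1.79222325e-02  1.71179660e+02]
[[220 181]
 [230 181]
 [240 181]
 [250 181]
 [260 181]
 [270 181]
 [280 181]
 [290 181]]
[1.36092245e-03 3.87232012e+01]
230 [154 156 155 155 156 156 156 156 157 156 156 156 156 159 136  72  58  60
  61  62  62  61  61  62  62  63  62  62  64  62  91 134 135 133 144 187
 191 190 190 189]
282 [148 148 149 150 150 150 150 150 150 150 152 152 152 154 131  71  60  61
  62  62  62  62  63  63  64  64  63  65  65  64  92 130 133 130 142 183
 187 186 186 185]
```

View pics/w3.png

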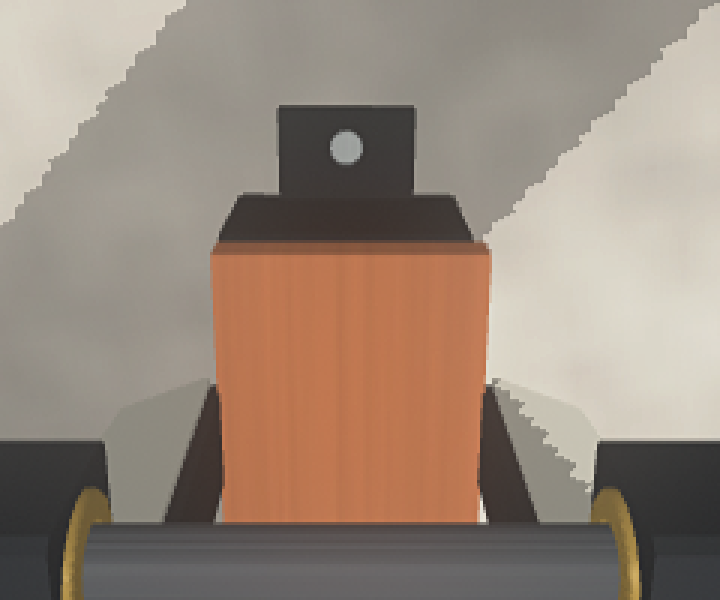

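The view shows the plate over the cell. Its front side face spans rows 180–184, and I had paired the lower edge with the top height, so I'll redo that. The cell's front foot line is at about row 164.

```bash
python3 - <<'E'
from h import *
s=bot.sense();C=cam('wrist',s);R=Rn.from_euler('xyz',s['tool_rot']);z=s['tcp_pos'][2]
T=lambda px,z:(R.inv().apply(cast(C,px,z)-s['tcp_pos'])*1000).round(2).tolist()
print('plate bottom/top edge',T((256,180.2),z-.004),T((256,184.4),z+.004))
print('plate corners top lat',T([(211/3+140-.4,184.5),(490/3+140-.2,184.5)],z+.004))
print('cell bottom edge corners',T([(218/3+140+1,164.2),(475/3+140-1,164.2)],0),T((256,164.2),0))
print('cell bottom-left/right corners',T([(240/3+140,164.5),(455/3+140,164.5)],0))
print('cell centre (w2) in tool',R.inv().apply(np.array([.5116,-.3224,z])-s['tcp_pos'])*1000)
E
```

```text
plate bottom/top edge [[36.81, -0.05, 3.98]] [[36.76, -0.04, -4.02]]
plate corners top lat [[36.66, -24.87, -4.01], [36.75, 25.37, -4.04]]
cell bottom edge corners [[36.09, -29.7, 46.63], [36.19, 28.78, 46.59]] [[36.14, -0.11, 46.61]]
cell bottom-left/right corners [[35.89, -25.28, 46.62], [35.97, 24.83, 46.6]]
cell centre (w2) in tool [ 2.45450731e+00  5.70413978e-01 -1.73969574e-03]
```

Call:
send_rows(
  commands=[
    [4,0,0,0.4,0,0,0],
    [4,0,0,0.8,0,0,0],
    [4,0,0,0.8,0,0,0],
    [7,0,0,0.8,0,0,0],
    [7,0,0,0.8,0,0,0],
    [7,0,0,0.8,0,0,0],
    [7,0,0,-2,0,0,0],
    [7,0,0,-6,0,0,0],
    [7,-3,0,-10,0,0,0],
    [7,-6,0,-10,0,0,0],
  ],
)

```text
t: 6.5
tcp_pos: [0.5755, -0.3339, 0.1512]
tool_rot: [-3.137, 0.008, 2.987]
contact_force: [0.4, 0.1, -0.8]
grip_width: 0.762
```

```bash
python3 - <<'E'
from meas import *
s,im,C=look(z=.043,save='w4')
m=black(im,85);m|=copper(im);m[:, :170]=0;m[:,330:]=0;m[225:]=0
for c in blobs(m): print('cell+plate',c.min(0),c.max(0),rect(cast(C,c,.006)))
print(shift(s,[.458,-.053,.15],30),shift(s,[.458,-.053,.15],120))
E
```

```text
t 6.5 [ 0.5755 -0.3339  0.1512] [-179.8    0.4  171.2] grip 0.762
[258. 114.] [228  72] [288 158] [ 513.5 -323.1   72.3   50.3   -8.8]
[419.  21.] [382   0] [458  50] [ 463.2 -187.4   54.7   35.2   81.2]
[423. 177.] [392 148] [453 207] [ 590.6 -181.8   46.    43.3  -70.3]
cell+plate [228  54] [288 167] [ 513.6 -323.1  107.3   57.2   -8.8]
(array([15.93, 25.95, -0.11]), [array([ -0.4,   0.3, -38.8]), array([  0.4,   0.5, 141.2])]) (array([15.93, 25.95, -0.11]), [array([-0. ,  0.5, 51.2]), array([  -0.6,   -0. , -128.8])])
```

Plate and cell-with-feet centres agree: (513.5,−323.1) against (513.6,−323.1), yaw −8.8 for both. Next is the cap.

Call:
send_rows(
  commands=[
    [5,2.5,4,0,0,0,-6],
    [5,5,8,0,0,0,-12],
    [5,7.5,12,0,0,0,-18],
    [5,10,16,0,0,0,-24],
    [5,12.5,20,0,0,0,-30],
    [5,14.5,23.5,0,0,0,-35],
    [5,15.9,26,0,0,0,-38.8],
    [5,15.9,26,0,0,0,-38.8],
    [5,15.9,26,0,0,0,-38.8],
    [5,15.9,26,0,0,0,-38.8],
  ],
)

```text
t: 7.8
tcp_pos: [0.4608, -0.0531, 0.1468]
tool_rot: [-3.135, 0.004, -2.62]
contact_force: [0.0, 0.1, 1.2]
grip_width: 0.544
```

```bash
python3 - <<'E'
from meas import *
s,im,C=look(z=.012,mask=75,save='w5')
E
```

```text
t 7.8 [ 0.4608 -0.0531  0.1468] [-179.6    0.2 -150.1] grip 0.544
[214. 336.] [  0 248] [511 383] [616.3  30.9 661.9 197.2 -59.5]
[411. 288.] [333 247] [511 330] [481.5 177.  196.5 112.2 -59.8]
[257. 176.] [232 141] [282 214] [461.1 -52.9  76.8  49.6  29.8]
[ 7. 70.] [ 0 28] [ 24 116] [ 489.6 -296.4   78.    20.8   15.2]
[310. 264.] [282 229] [345 277] [502.3  46.2  71.2  58.  -62.5]
[198. 261.] [169 229] [213 276] [574.5 -58.7  78.   34.6 -10. ]
```

View pics/w5.png

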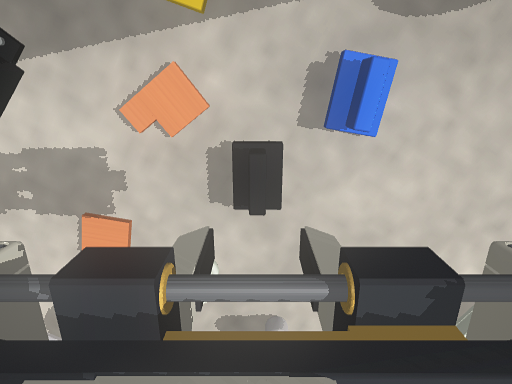

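The black cap is at (257,176): slab rows 141–209, with the rib along the image's vertical, extending to row 214. Blue look-alike at (362,93), notched plate at (165,100).

```bash
python3 - <<'E'
from h import *
s=bot.sense();C=cam('wrist',s);im=cv2.imread('pics/w5.png')[:,:,::-1]
m=black(im,78);m[:138]=0;m[222:]=0;m[:,:215]=0;m[:,300:]=0
R=Rn.from_euler('xyz',s['tool_rot'])
T=lambda px,z:R.inv().apply(cast(C,px,z)-s['tcp_pos'])*1000
c=blobs(m)[0];print(c.min(0),c.max(0))
slab=[x for x in c if x[0]<246 or x[0]>270];slab=np.array(slab)
near=slab[:,1].min()-.5;far=np.array([x[1] for x in slab if 235<x[0]<244]).max()+.5
print('near',near,T((257,near),0),'far',far,T((257,far),.012))
r=m[175];xs=np.where(r)[0];print('lat',T([(xs[0]-.5,175),(xs[-1]+.5,175)],.012))
r=m[212];xs=np.where(r)[0];print('rib lat',T([(xs[0]-.5,212),(xs[-1]+.5,212)],.040))
E
```

```text
[232 141] [282 214]
near 140.5 [[ 37.21269818   1.04792632 146.67122635]] far 208.5 [[-32.00144631   1.17619299 134.93159574]]
lat [[  4.19616039 -23.62426759 134.9663814 ]
 [  4.36746523  25.79213662 134.62378492]]
rib lat [[-24.58901771  -6.96631756 106.95905042]
 [-24.52240554   8.23454921 106.8536125 ]]
```

Call:
send_rows(
  commands=[
    [5,0.25,0.1,4,-0.4,0.2,0],
    [5,0.25,0.1,8,-0.4,0.2,0],
    [5,0.25,0.1,11,-0.4,0.2,0],
    [5,0.25,0.1,13.2,-0.4,0.2,0],
    [5,0.25,0.1,13.2,-0.4,0.2,0],
    [0.8,0.25,0.1,13.2,-0.4,0.2,0],
    [0.8,0.25,0.1,13.2,-0.4,0.2,0],
    [0.8,0.25,0.1,13.2,-0.4,0.2,0],
    [0.8,0.25,0.1,13.2,-0.4,0.2,0],
    [0.8,0.25,0.1,12,-0.4,0.2,0],
  ],
)

```text
t: 9.1
tcp_pos: [0.4581, -0.0537, 0.0267]
tool_rot: [3.14, -0.001, -2.619]
contact_force: [0.1, 0.1, -2.0]
grip_width: 0.171
```

```bash
python3 - <<'E'
from h import *
s=bot.sense();print(s['tcp_pos'],s['grip_width']*92,np.degrees(s['tool_rot']))
print(shift(s,[.5136,-.3231,.13],171.2))
E
```

```text
[ 0.45805477 -0.05368603  0.02668093] 15.703961800087523 [ 1.79908956e+02 -7.15203723e-02 -1.50079267e+02]
(array([  8.64, -26.1 , -10.36]), [array([ 0.1, -0.1, 38.7]), array([ 1.000e-01,  1.000e-01, -1.413e+02])])
```

Call:
send_rows(
  commands=[
    [0.8,0,0,-5,0,0,0],
    [0.8,0.5,-2,-9,0,0,4],
    [0.8,2,-7,-10.4,0,0,11],
    [0.8,4,-12,-10.4,0,0,18],
    [0.8,5.6,-17,-10.4,0,0,25],
    [0.8,7,-21.5,-10.4,0,0,32],
    [0.8,8.2,-25,-10.4,0,0,37],
    [0.8,8.6,-26.1,-10.4,0.1,-0.1,38.7],
    [0.8,8.6,-26.1,-8,0.1,-0.1,38.7],
    [0.8,8.6,-26.1,-8,0.1,-0.1,38.7],
  ],
)

```text
t: 10.35
tcp_pos: [0.5126, -0.3211, 0.105]
tool_rot: [3.139, -0.004, 2.989]
contact_force: [-0.5, 0.4, -1.5]
grip_width: 0.172
```

```bash
python3 - <<'E'
from meas import *
s,im,C=look(z=.043,save='w6')
print(shift(s,[.5136,-.3231,.0575],171.2))
E
```

```text
t 10.35 [ 0.5126 -0.3211  0.105 ] [179.9  -0.2 171.3] grip 0.172
[434.  79.] [388  29] [485 128] [ 442.5 -184.7   61.1   46.6  -22.4]
[433. 253.] [398 224] [465 274] [ 578.6 -183.3   44.7   44.6   19.7]
[253. 169.] [220 160] [287 179] [ 484.  -318.7   50.4   14.8   81.3]
(array([-0.15, -0.19,  4.74]), [array([ 0.1, -0.2,  0.1]), array([   0.3,    0.2, -179.9])])
```

View pics/w6.png

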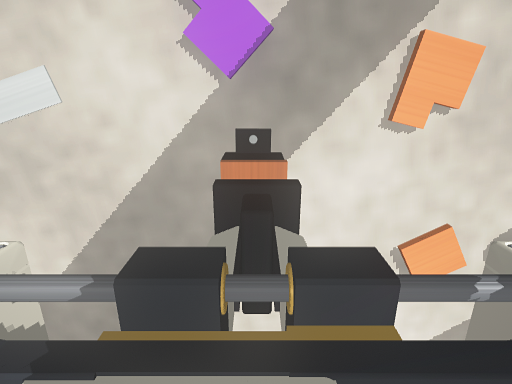

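The cap is held square over the plate. Cap front edge at row 180, columns 213–301; plate strip at rows 160–179, columns 220–287. Now the offset.

```bash
python3 - <<'E'
from h import *
s=bot.sense();C=cam('wrist',s);im=cv2.imread('pics/w6.png')[:,:,::-1]
R=Rn.from_euler('xyz',s['tool_rot']);z=s['tcp_pos'][2]
T=lambda px,z:(R.inv().apply(cast(C,px,z)-s['tcp_pos'])*1000).round(1)[:,:2].tolist()
m=copper(im)
print('plate near bottom edge',T([(225,159.5),(282,159.5)],.035))
for r in(168,174):
    xs=np.where(m[r,200:310])[0]+200;print(r,xs[0],xs[-1],T([(xs[0]-.5,r),(xs[-1]+.5,r)],.043))
print('rows',im[150:200,230].max(1)); 
k=black(im,90)
for r in(184,188,200): xs=np.where(k[r,190:320])[0]+190;print(r,xs[0],xs[-1],T([(xs[0]-.5,r),(xs[-1]+.5,r)],z-.0147+.012))
print('cap near bottom',T((256,179.7),z-.0147))
E
```

```text
plate near bottom edge [[34.1, -24.3], [34.2, 20.1]]
168 221 286 [[29.3, -27.0], [29.4, 23.0]]
174 221 286 [[24.6, -27.2], [24.7, 23.2]]
rows [172 163  83  62  65  64  65  65  63  75 135 139 192 198 197 197 197 197
 197 197 196 197 197 197 196 197 196 198 206  94  56  60  60  61  62  63
  64  65  64  64  62  62  63  62  62  62  62  62  61  60]
184 213 300 [[34.9, -24.5], [35.0, 25.0]]
188 213 300 [[32.5, -24.6], [32.6, 25.1]]
200 213 299 [[25.4, -24.9], [25.4, 24.9]]
cap near bottom [[34.0, -0.1]]
```

Call:
send_rows(
  commands=[
    [0.8,-0.05,-0.2,1,0.1,-0.2,0.1],
    [0.8,-0.05,-0.2,2.5,0.1,-0.2,0.1],
    [0.8,-0.05,-0.2,3.5,0.1,-0.2,0.1],
    [0.8,-0.05,-0.2,4.2,0.1,-0.2,0.1],
    [0.8,-0.05,-0.2,4.75,0.1,-0.2,0.1],
    [0.8,-0.05,-0.2,4.75,0.1,-0.2,0.1],
    [5,-0.05,-0.2,4.75,0.1,-0.2,0.1],
    [5,-0.05,-0.2,4.75,0.1,-0.2,0.1],
    [5,-0.05,-0.2,4.75,0.1,-0.2,0.1],
    [5,-0.05,-0.2,2,0.1,-0.2,0.1],
  ],
)

```text
t: 11.65
tcp_pos: [0.5123, -0.3227, 0.0846]
tool_rot: [3.14, -0.002, 2.988]
contact_force: [0.0, -0.5, -0.1]
grip_width: 0.532
```

```bash
python3 - <<'E'
from h import *
s=bot.sense();print(s['t'],s['tcp_pos'],s['grip_width']*92,np.degrees(s['tool_rot']))
# next hover: notched plate
print(shift(s,[.4455,-.165,.14],-22),)
E
```

```text
11.65 [ 0.51233405 -0.32272726  0.08457342] 48.94549253975809 [ 1.79919013e+02 -1.29255727e-01  1.71178215e+02]
(array([ 9.04, 14.57, -5.5 ]), [array([ 0.1, -0.1, 13.2]), array([ 2.000e-01,  1.000e-01, -1.668e+02])])
```

Call:
send_rows(
  commands=[
    [6.8,0,0,-3,0,0,0],
    [6.8,0,1,-5,0,0,1],
    [6.8,2,4,-5.5,0,0,4],
    [6.8,4.5,8,-5.5,0,0,8],
    [6.8,7,12,-5.5,0,0,11],
    [6.8,9.4,14.6,-5.5,0,0,13.2],
    [6.8,9.4,14.6,-5.5,0.1,-0.1,13.2],
    [6.8,9.4,14.6,-5.5,0.1,-0.1,13.2],
    [6.8,9.4,14.6,-5.5,0.1,-0.1,13.2],
    [6.8,9.4,14.6,-5.5,0.1,-0.1,13.2],
  ],
)

```text
t: 12.9
tcp_pos: [0.4422, -0.1648, 0.1398]
tool_rot: [-3.141, -0.001, 2.757]
contact_force: [0.5, -0.1, -0.0]
grip_width: 0.744
```

```bash
python3 - <<'E'
from meas import *
s,im,C=look(z=.008,save='w7')
print(shift(s,[.4418,-.164,.004],158))
E
```

```text
t 12.9 [ 0.4422 -0.1648  0.1398] [-180.    -0.   157.9] grip 0.744
[256. 179.] [232 147] [283 215] [ 444.8 -164.4   71.2   50.6  -22.4]
[307. 310.] [281 302] [332 328] [ 604.6 -166.7   49.2   43.9   20.1]
(array([ 0.06,  0.07, 13.58]), [array([-0. , -0. , -0.1]), array([-1.000e-01,  1.000e-01,  1.799e+02])])
```

View pics/w7.png

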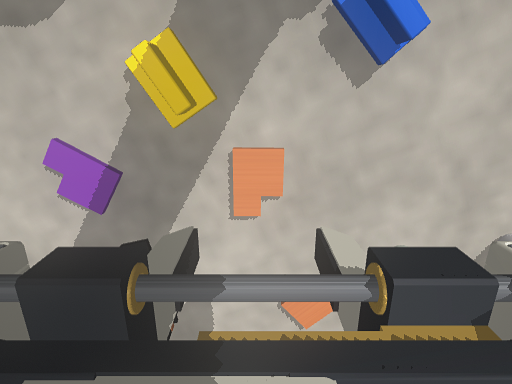

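The notched plate is at (256,179), notch at its far right end, square to the jaws. I'll grip its full-width part and lift.

Call:
send_rows(
  commands=[
    [6.8,0.15,0.14,5,0,0,0],
    [6.8,0.15,0.14,10,0,0,0],
    [6.8,0.15,0.14,12.6,0,0,0],
    [6.8,0.15,0.14,13.6,0,0,0],
    [6.8,0.15,0.14,13.6,0,0,0],
    [4,0.15,0.14,13.6,0,0,0],
    [4,0.15,0.14,13.6,0,0,0],
    [4,0.15,0.14,13.6,0,0,0],
    [4,0.15,0.14,13.6,0,0,0],
    [4,0.15,0.14,9,0,0,0],
  ],
)

```text
t: 14.2
tcp_pos: [0.4392, -0.1617, 0.0481]
tool_rot: [3.141, -0.008, 2.756]
contact_force: [0.3, -0.8, -0.5]
grip_width: 0.531
```

```bash
python3 - <<'E'
from h import *
s=bot.sense();print(s['t'],s['tcp_pos'],s['grip_width']*92)
a=np.radians(-5);u=np.array([np.cos(a),np.sin(a)]);t=np.array([.524,.3115])
for d in(-.042,.045): print(t+d*u)
print(shift(s,[*(t-.042*u),.15],175))
E
```

```text
14.2 [ 0.4391785  -0.16174767  0.04811455] 48.83668957760151
[0.48215982 0.31516054]
[0.56882876 0.30757799]
(array([ 14.01,  45.82, -10.07]), [array([  0.1,  -0.4, -17.1]), array([-6.000e-01, -1.000e-01,  1.629e+02])])
```

Call:
send_rows(
  commands=[
    [4,0.5,1.5,-5,0,0,-1],
    [4,2,6.5,-9,0,0,-3],
    [4,3.7,12,-10,0,0,-5],
    [4,5.5,18,-10,0,0,-7],
    [4,7.3,24,-10,0,0,-9],
    [4,9.2,30,-10,0,0,-11],
    [4,11,36,-10,0,0,-13],
    [4,12.6,41.5,-10,0,0,-15.5],
    [4,14,45.8,-10,0.1,-0.4,-17.1],
    [4,14,45.8,-10,0.1,-0.4,-17.1],
  ],
)

```text
t: 15.45
tcp_pos: [0.4813, 0.3178, 0.1487]
tool_rot: [3.142, -0.001, 3.059]
contact_force: [-0.1, -0.7, -1.8]
grip_width: 0.532
```

```bash
python3 - <<'E'
from meas import *
s,im,C=look(z=.008,save='w8')
print(shift(s,[.482,.315,.0095],175))
E
```

```text
t 15.45 [0.4813 0.3178 0.1487] [ 1.800e+02 -1.000e-01  1.753e+02] grip 0.532
[256. 231.] [211 191] [302 274] [545.5 313.1 100.3  97.2  -4.7]
(array([-0.1 , -0.28, 13.92]), [array([ 0. , -0.1,  0.3]), array([ 1.000e-01,  0.000e+00, -1.797e+02])])
```

View pics/w8.png

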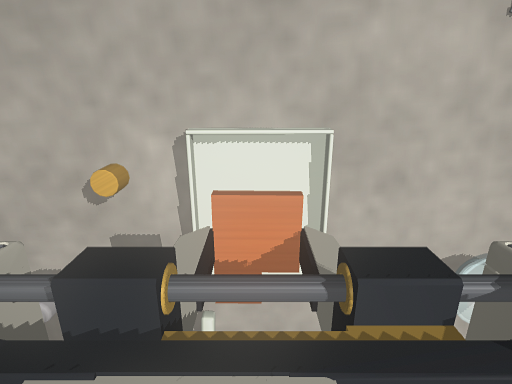

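The tray is square to the tool (rim cols 187–333, near wall row 130) and the plate is centred over its near half. Lowering it in and releasing.

Call:
send_rows(
  commands=[
    [4,-0.1,-0.1,5,0,0,0],
    [4,-0.1,-0.1,10,0,0,0],
    [4,-0.1,-0.1,12.5,0,0,0],
    [4,-0.1,-0.1,13.8,0,0,0],
    [4,-0.1,-0.1,13.8,0,0,0],
    [6.8,-0.1,-0.1,13.8,0,0,0],
    [6.8,-0.1,-0.1,13.8,0,0,0],
    [6.8,-0.1,-0.1,13.5,0,0,0],
    [6.8,-0.1,-0.1,8,0,0,0],
    [6.8,-0.1,-0.1,2,0,0,0],
  ],
)

```text
t: 16.75
tcp_pos: [0.4817, 0.3147, 0.1298]
tool_rot: [-3.14, -0.003, 3.058]
contact_force: [1.0, 0.6, -0.6]
grip_width: 0.74
```

```bash
python3 - <<'E'
from h import *
s=bot.sense();print(s['t'],s['tcp_pos'],s['grip_width']*92)
print(shift(s,[.603,-.1655,.14],200))
E
```

```text
16.75 [0.48168997 0.31466608 0.12979994] 68.0767148902996
(array([-16.11, -46.83,  -0.98]), [array([ -0.1,  -0.2, -24.8]), array([-3.000e-01,  1.000e-01,  1.552e+02])])
```

Call:
send_rows(
  commands=[
    [6.8,-1.5,-4.5,-1,0,0,-2],
    [6.8,-3.4,-10,-1,0,0,-5],
    [6.8,-5.4,-15.6,-1,0,0,-8],
    [6.8,-7.4,-21.4,-1,0,0,-11],
    [6.8,-9.4,-27.2,-1,0,0,-14],
    [6.8,-11.4,-33,-1,0,0,-17],
    [6.8,-13.4,-38.8,-1,0,0,-20],
    [6.8,-15,-43.6,-1,0,0,-23],
    [6.8,-16.1,-46.8,-1,-0.1,-0.2,-24.8],
    [6.8,-16.1,-46.8,-1,-0.1,-0.2,-24.8],
  ],
)

```text
t: 18.0
tcp_pos: [0.6031, -0.1677, 0.1404]
tool_rot: [-3.141, 0.001, -2.796]
contact_force: [0.7, 0.1, -0.3]
grip_width: 0.743
```

```bash
python3 - <<'E'
from meas import *
s,im,C=look(z=.008,save='w9')
for c in blobs(copper(im),400):
    r=rect(cast(C,c,.008)); print(r,shift(s,[r[0]/1000,r[1]/1000,.004],r[4]),shift(s,[r[0]/1000,r[1]/1000,.004],r[4]+90)[1])
E
```

```text
t 18.0 [ 0.6031 -0.1677  0.1404] [-180.     0.  -160.2] grip 0.743
[261. 180.] [236 158] [286 203] [ 602.8 -162.9   50.4   47.1  -70.1]
[134.  38.] [117   0] [151  76] [ 519.4 -312.4   70.7    4.9   -8.8]
[ 602.8 -162.9   50.4   47.1  -70.1] (array([-0.13,  0.47, 13.64]), [array([ 0. ,  0. , 89.9]), array([ -0. ,   0. , -90.1])]) [array([-0. ,  0. , -0.1]), array([1.000e-01, 0.000e+00, 1.799e+02])]
[ 519.4 -312.4   70.7    4.9   -8.8] (array([ 12.79, -10.77,  13.63]), [array([-0. ,  0. , 28.6]), array([-1.000e-01, -0.000e+00, -1.514e+02])]) [array([ -0. ,   0. , -61.4]), array([  0. ,   0. , 118.6])]
```

Call:
send_rows(
  commands=[
    [6.8,-0.1,0.45,5,0,0,0],
    [6.8,-0.1,0.45,10,0,0,0],
    [6.8,-0.1,0.45,12.6,0,0,0],
    [6.8,-0.1,0.45,13.6,0,0,0],
    [6.8,-0.1,0.45,13.6,0,0,0],
    [4,-0.1,0.45,13.6,0,0,0],
    [4,-0.1,0.45,13.6,0,0,0],
    [4,-0.1,0.45,13.6,0,0,0],
    [4,-0.1,0.45,13.6,0,0,0],
    [4,-0.1,0.45,9,0,0,0],
  ],
)

```text
t: 19.3
tcp_pos: [0.5995, -0.1603, 0.0474]
tool_rot: [3.135, -0.006, -2.795]
contact_force: [-0.3, 0.3, -1.6]
grip_width: 0.531
```

```bash
python3 - <<'E'
from h import *
s=bot.sense();print(s['t'],s['tcp_pos'],s['grip_width']*92)
print(shift(s,[.571,.3074,.15],175.2))
E
```

```text
19.3 [ 0.59947951 -0.16032778  0.04738066] 48.84477920143008
(array([-13.14,  45.03, -10.05]), [array([ 0.3, -0.4, 24.6]), array([   0.6,    0.4, -155.4])])
```

Call:
send_rows(
  commands=[
    [4,0,0,-5,0,0,0],
    [4,-1.2,4,-9,0,0,2],
    [4,-2.8,9.5,-10,0,0,5],
    [4,-4.5,15.3,-10,0,0,8],
    [4,-6.2,21.2,-10,0,0,11.5],
    [4,-7.9,27,-10,0,0,15],
    [4,-9.6,33,-10,0,0,18],
    [4,-11.3,38.8,-10,0,0,21],
    [4,-13.1,45,-10,0.3,-0.4,24.6],
    [4,-13.1,45,-10,0.3,-0.4,24.6],
  ],
)

```text
t: 20.55
tcp_pos: [0.5689, 0.3114, 0.1488]
tool_rot: [3.141, -0.001, 3.064]
contact_force: [0.5, 0.4, -1.9]
grip_width: 0.532
```

```bash
python3 - <<'E'
from meas import *
s,im,C=look(z=.012,save='w10')
cv2.imwrite('pics/w10.png',im[:,:,::-1])
print(shift(s,[.571,.3074,.0095],175.2))
E
```

```text
t 20.55 [0.5689 0.3114 0.1488] [ 1.800e+02 -1.000e-01  1.755e+02] grip 0.532
[257. 238.] [212 203] [301 274] [637.7 306.5  95.4  85.7  85.6]
[250.  90.] [225  53] [280 132] [486.5 313.9  70.1  50.1  -5.3]
(array([-0.26, -0.39, 13.93]), [array([ 0. , -0.1,  0.3]), array([ 1.000e-01,  0.000e+00, -1.797e+02])])
```

View pics/w10.png

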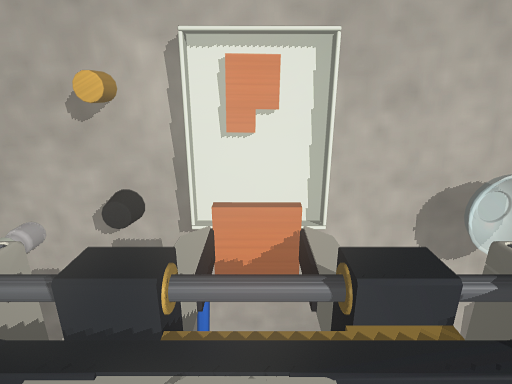

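Notched plate lies flat in the tray at (250,90). The tray's far wall shows at rows 222–228, so I'll check the room beside it before lowering.

```bash
python3 - <<'E'
from h import *
s=bot.sense();C=cam('wrist',s);R=Rn.from_euler('xyz',s['tool_rot'])
T=lambda px,z:(R.inv().apply(cast(C,px,z)-s['tcp_pos'])*1000).round(1)[:,:2].tolist()
print('far wall in/out',T([(205,222),(205,228)],.02),'side rims inner',T([(192,215),(327,215)],.02),'notched far end',T((240,132),.012),'near wall',T((260,28),.02))
E
```

```text
far wall in/out [[-44.5, -53.1], [-51.3, -53.4]] side rims inner [[-36.6, -66.1], [-36.4, 73.1]] notched far end [[47.2, -15.7]] near wall [[136.3, 3.1]]
```

Call:
send_rows(
  commands=[
    [4,0,0.2,5,0,0,0],
    [4,0,0.2,10,0,0,0],
    [4,0,0.2,12.5,0,0,0],
    [4,0,0.2,13.9,0,0,0],
    [4,0,0.2,13.9,0,0,0],
    [6.8,0,0.2,13.9,0,0,0],
    [6.8,0,0.2,13.9,0,0,0],
    [6.8,0,0.2,13.6,0,0,0],
    [6.8,0,0.2,8,0,0,0],
    [6.8,0,0.2,0,0,0,0],
  ],
)

```text
t: 21.85
tcp_pos: [0.569, 0.3109, 0.132]
tool_rot: [-3.14, -0.003, 3.063]
contact_force: [0.6, 0.3, 0.1]
grip_width: 0.74
```

```bash
python3 - <<'E'
from meas import *
s,im,C=look(z=.012)
print(shift(s,[.575,-.333,.17],171.2))
E
```

```text
t 21.85 [0.569  0.3109 0.132 ] [-179.9   -0.2  175.5] grip 0.74
[251.  90.] [224  51] [283 134] [486.2 314.3  70.4  50.8  -5. ]
[256. 184.] [230 161] [282 207] [569.6 310.5  50.8  46.5  85.6]
(array([ -5.65, -64.15,  -3.7 ]), [array([-0.1, -0.2,  4.3]), array([   0.3,   -0.2, -175.7])])
```

Both odd plates lie in the tray. Now I'll check the stack from near, crossing at height.

Call:
send_rows(
  commands=[
    [6.8,-0.5,-5,-3,0,0,0],
    [6.8,-1,-11,-5,0,0,0],
    [6.8,-1.5,-17,-5,0,0,1],
    [6.8,-2,-23,-5,0,0,1],
    [6.8,-2.5,-29,-5,0,0,2],
    [6.8,-3,-35,-5,0,0,2],
    [6.8,-3.5,-41,-5,0,0,3],
    [6.8,-4,-47,-5,0,0,3],
    [6.8,-5,-53,-5,0,0,4],
    [6.8,-5.6,-59,-4,0,0,4.3],
  ],
)

```text
t: 23.15
tcp_pos: [0.5829, -0.2822, 0.1814]
tool_rot: [3.136, 0.014, 2.988]
contact_force: [0.5, 1.0, -0.3]
grip_width: 0.741
```

Call:
send_rows(
  commands=[
    [6.8,0,-4,0,0,0,0],
    [6.8,0,-5.5,0,0,0,0],
    [6.8,0,-5.5,0,0,0,0],
    [6.8,0,-5.5,0,0,0,0],
    [6.8,0,-5.5,0,0,0,0],
    [6.8,0,-5.5,0,0,0,0],
    [6.8,0,-5.5,0,0,0,0],
    [6.8,0,-5.5,0,0,0,0],
    [6.8,0,-5.5,0,0,0,0],
    [6.8,0,-5.5,0,0,0,0],
  ],
)

```text
t: 24.4
tcp_pos: [0.5744, -0.3366, 0.1811]
tool_rot: [3.136, 0.014, 2.988]
contact_force: [0.1, -1.0, -0.5]
grip_width: 0.741
```

```bash
python3 - <<'E'
from meas import *
s,im,C=look(z=.043,mask=90)
a=cv2.resize(im[20:220,180:360,::-1],None,fx=3,fy=3,interpolation=cv2.INTER_NEAREST)
cv2.imwrite('pics/w11.png',a)
E
```

```text
t 24.4 [ 0.5744 -0.3366  0.1811] [179.7   0.8 171.2] grip 0.741
[266. 309.] [  0 229] [511 383] [ 744.1 -360.   675.3  224.9   80.9]
[259. 116.] [232  74] [288 160] [ 518.  -324.1   80.8   52.3   -9.1]
[258.  63.] [244  54] [273  72] [ 468.8 -317.5   26.6   15.1   81.3]
```

View pics/w11.png

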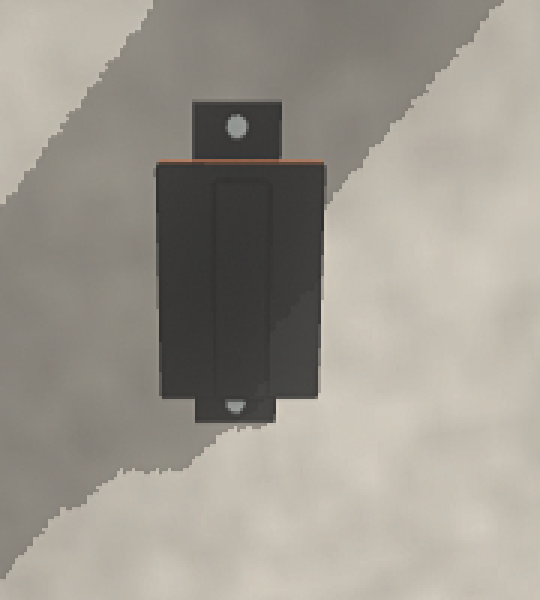

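The cap sits rib up over the plate. A 1-pixel copper line shows along the front edge (crop row 161) and none at the sides. One numeric check of the centres.

```bash
python3 - <<'E'
from h import *
s=bot.sense();C=cam('wrist',s)
R=Rn.from_euler('xyz',[np.pi,0,np.radians(171.2)])
T=lambda c,r,z:(R.inv().apply(cast(C,(c/3+180-.5,r/3+20-.5),z)-s['tcp_pos'])*1000)[0,:2].round(1)
print('feet x',T(237,101,.006)[0],T(237,423,.006)[0],'cap x',T(240,163,.043)[0],T(240,398.5,.055)[0],'plate near bottom',T(240,159,.035)[0])
print('feet y near',T(192,110,.006)[1],T(282,110,.006)[1],'feet y far',T(195,415,.006)[1],T(276,415,.006)[1],'cap y near',T(156,166,.055)[1],T(326,166,.055)[1],'far',T(160,396,.055)[1],T(319,396,.055)[1])
top=bot.grab_frame('top');Ct=cam('top')
m=black(top,60);m[:,:350]=0
for c in blobs(m): print(c.mean(0).round())
o=np.load('pics/top.npy')
for n,p in dict(vial=(215,152),pot=(267,163),stop=(167,166),weight=(165,219),beaker=(285,110),marker=(140,118)).items():
    x,y=p;print(n,np.abs(top[y-14:y+14,x-14:x+14].astype(int)-o[y-14:y+14,x-14:x+14]).mean().round(1))
E
```

```text
feet x 119.2 8.2 cap x 98.2 27.6 plate near bottom 99.6
feet y near -12.1 18.3 feet y far -12.3 18.1 cap y near -21.2 28.8 far -21.6 28.9
[439. 118.]
[379.  57.]
[397. 183.]
[508. 366.]
[505. 263.]
vial 4.2
pot 42.3
stop 2.4
weight 17.4
beaker 2.6
marker 2.1
```

```bash
python3 -c "
from station import bot
print(bot.finish_job(), bot.sense()['t'])"
```

```text
the job is handed in; nothing more can be done
the job is handed in; nothing more can be done
```

The complete plate and then the cap, rib up, are stacked on the cell base. The notched and short plates lie side by side in the tray. I handed the job in at about 24.5 s of the 72 s allowed.

- **Stack:** the last wrist view put the cap about 1 mm from the base centre along each axis. The plate's near edge put it about 1 mm off lengthwise. Yaw is within about 0.5°. A 1-pixel copper line showed along the front edge, which suggests the plate and cap are about 1 mm apart along the long side, well inside the 4 mm limit.
- **Tray:** both odd plates were seen in the tray after release, at (486, 314) mm and (570, 311) mm.
- **Bystanders:** the before/after top-view comparison was nearly unchanged at the vial, stopper, beaker and marker. It differed at the pot and, less, at the weight. I took that to be the arm or its shadow over them, since no contact force showed at the end of any move. I did not view a picture to confirm it.

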